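# Turn a cabinet door over on the bench jig for sanding

### The job

Turn the small cabinet door over for sanding: first move the sanding block from the free side of the wooden jig down to the bench and let go of it, then lever the door up by its overhanging edge until it stands on its other edge beside the upright fence, lift it across the fence and lower it - never letting it fall - onto the other side of the jig, plain back up, square to the fence with its edge snug against it and centred along it. Finally set the sanding block, pad down, on the middle of the door's back and let go; leave the glue bottle, the tape measure and the stack of offcuts alone.

Things in the scene. Friction and masses are not known exactly. Their poses are not given: they have to be found in the camera images.
- jig: Fixed wooden jig: a plywood plinth 190 (x) by 220 (y) by 50 mm high; along jig x through its middle an upright fence 190 long, 20 thick (y -10 to 10), rising 95 mm above the plinth top (145 above the bench). Origin: centre of underside, on the bench; z up; yaw within 0.35 rad of 0. The door starts on one side of the fence (+y or -y, it varies), the sanding block on the other.
- door: Loose pale wooden cabinet door, 170 (x) by 140 (y) by 18 mm, 0.2-0.45 kg. One face has a raised frame 34 wide round a panel sunk 6 mm; the back is plain. Origin: centre of the back; z out of the framed face. Starts framed face up on the plinth, x about along the fence, one 170 edge 1-7 mm from the fence, the other overhanging the plinth by about 40, 50 mm above the bench.
- door_mid (a point): Centre of the door, at mid thickness (9 mm from the plain back). When the overhanging edge is raised, the far edge bears on the fence and its foot slides out by up to the 18 mm thickness; upright and flat against the fence the door stands by itself.
- door_edge_left (a point): Middle of the door's +y edge (170 mm long), at mid thickness, 70 mm from door_mid.
- door_edge_right (a point): Middle of the door's -y edge (170 mm long), at mid thickness, 70 mm from door_mid.
- block: Loose sanding block, 0.12 kg: cork pad 100 (x) by 60 (y) by 14 mm, on it a wooden grip 85 (x) by 34 (y) by 24 mm; 38 high in all. Origin: centre of the pad's underside; z up. Starts pad down on the plinth across the fence from the door. On that side the bench 220-320 mm from the fence, on the robot's side of the jig's middle, is free to set it down.
- glue: Bystander: white glue bottle, 56 mm diameter, 130 mm high, beyond the jig to the left. Origin at the underside.
- tape: Bystander: black tape measure, 75 by 40 by 65 mm high, beyond the jig to the right. Origin at the underside.
- offcuts: Bystander: low stack of two boards, 110 by 240 by 58 mm high, beyond the jig. Origin at the underside.
There are look-alikes about, which are no part of the job. What is shaped like the tape but purple is not meant. Of the things that look like the block, the smaller one is meant.

How it is judged:
On the way, in this order (a step that is already met when the one before it is completed fails the run):
1. the sanding block stands on the bench, let go (height (world z) of block below 0.006 m and angle between block's own z axis and vertical below 0.1 rad and contact force between the fingers and block below 0.1 N), for 0.2 s.
2. the door stands on edge on the plinth beside the fence (within 20 degrees of upright, its lower edge on the plinth) (angle between door's own z axis and vertical between 1.22 and 1.92 rad and ((y of door_edge_left in the frame of jig between -0.06 and 0.06 m and z of door_edge_left in the frame of jig between 0.04 and 0.068 m) or (y of door_edge_right in the frame of jig between -0.06 and 0.06 m and z of door_edge_right in the frame of jig between 0.04 and 0.068 m))), for 0.1 s.
3. the door lies flat on the other side of the fence, plain back up, snug and square to the fence, let go (angle between door's own z axis and vertical above 3.05 rad and z of door_mid in the frame of jig between 0.054 and 0.064 m and (y of door_mid in the frame of jig between 0.074 and 0.09 m or y of door_mid in the frame of jig between -0.09 and -0.074 m) and distance of door_mid from where it was at the start of the episode above 0.1 m and angle between the x axis of door and the x axis of jig, either way round below 0.1 rad and x of door_mid in the frame of jig between -0.035 and 0.035 m and contact force between the fingers and door below 0.1 N), for 0.2 s.
At the end, for the whole second after the job is handed in: Door flat on the plinth across the fence from its start, plain back up (5 deg), gap to the fence under 10 mm, square within 0.1 rad, centred along it within 35 mm; sanding block pad down on its back within 40 mm of the middle; both released, at rest (all of step 3 and angle between block's own z axis and vertical below 0.08 rad and z of block in the frame of jig between 0.063 and 0.074 m and horizontal distance between block and door_mid below 0.04 m and linear speed of each of door, block below 0.02 m/s and angular speed of each of door, block below 0.15 rad/s and contact force between the fingers and block below 0.1 N); the robot touches nothing.
It fails at once if a bystander is moved by more than 25 mm (distance of any of glue, tape, offcuts from where it was at the start of the episode above 0.025 m).
It fails at once if the door falls (turns faster than 6 rad/s) (angular speed of door above 6 rad/s).
It fails at once if the door lands on the bench (height (world z) of door_mid below 0.03 m).
It also fails if it takes over 72 s, if anything falls off the work surface, if the arm or the gripper's body presses on something with over 40 N, if the wrist force passes 120 N, or if a joint passes its speed limit or range.

### The arm

A 6-joint arm with a two-finger parallel gripper is mounted at the origin on the work surface. World frame = base frame: x ahead of the robot, y to its left, z up, the work surface at z = 0. Lengths are in m, angles in rad, forces in N, time in s.
With the tool pointing down it reaches from about 0.4 to 0.825 m from the base axis. Payload 7 kg.
Tool frame: the origin (TCP) lies midway between the tips of the shut fingers; the grasp point (between the pads) lies 19 mm behind it (grip_point_offset is the distance from the TCP to the grasp point, in m); z points along the fingers, y is the line along which they close (so a half turn about z gives the same grasp; the last joint's range is limited). The gripper opens to 88 mm and grips with 3 to 60 N. Pads are 19 mm wide; open, the fingers measure 130 mm over their backs; the gripper's body (78 mm by 193 mm) begins 47 mm behind the grasp point.
Start: joints at [1.515, 0.359, 0.012, 0, -1.224, -0.288], TCP at [0.228, 0.635, 0.227] pointing down, gripper open.
Joint ranges: [-3.07, 3.07], [-1.43, 2.12], [-1.02, 1.25], [-3.03, 1.67], [-3.05, -0], [-3.03, 3.03]. Speed limits (rad/s): [2.39, 2.39, 3.01, 3.14, 3.14, 3.14].

### API

Orientations are given as [roll, pitch, yaw] about the fixed x, y, z axes, in that order (R = Rz(yaw) Ry(pitch) Rx(roll)).
In Python, from station import get_state, grab_frame, camera_params, job_done, grip_point_offset gives the robot as it stands.
- The arm moves only by the shell command python3 -m creep 'ROWS' [FORCE]. ROWS is JSON, a list that holds one entry, the list of rows, each a list of 7 numbers: the finger opening in cm, from 0 to 8.76, then the shift along the tool's x, y, z in cm, then the turn, a rotation vector about the tool's x, y, z in rad. In form: [[[fingers, tx, ty, tz, wx, wy, wz], ...]]. A call has 1 to 20 rows; each row is the pose to reach, as a shift and turn from the pose commanded when the call began, along the tool's axes at that moment; what a row does not reach only later rows make up. A row lasts 1/8 s, in which the tool goes at most 62.5 mm and 10.7 degrees, less where a joint would pass 70% of its speed; a pose out of reach is approached as far as the arm can. A call with a gripper value outside its range is refused whole. The fingers move at their own pace and stop on an object; FORCE is the grip in N (left out, the last holds). Time passes only in rows, so rows that repeat a pose let the fingers close. It gives the time, the measured TCP pose, the force, the opening and the grip force at its end, in the units of the state.
- get_state(): the state, without advancing time (a new reading comes with each control period).
- grab_frame(name): name is "scene" or "top" or "wrist"; returns the picture (420x560x3 uint8, blue, green, red); there is no depth.
- camera_params(name): a dict with "vertical_fov" (degrees; the focal length in pixels is half the picture's height over the tangent of half this angle, whatever the lens; pixels are square), "cx", "cy" (the principal point, pixels), "view" (4x4, takes a point from world to camera coordinates). Camera axes: x right, y down, z forward; pixel columns grow to the right and rows downward; lengths in m; the calibration is good to about 2 mm. A picture is of the moment at which its call begins: read the wrist's pose just before it. camera_params takes no time and is no camera call; for the wrist camera it gives the pose at the moment of the call.
- job_done(): hands the job in; it is judged then, once.
The state is a dict: "t": time; "q": joint angles; "qd": joint speeds; "joint_efforts": joint torques, N m; "eef_pos": TCP position; "ee_rot": TCP orientation; "force": force on the tool from outside, world axes, zero at the start; "moment": the same for the moment, N m; "width": finger opening in m; "gripper_force": force on a finger pad.
Only numpy, scipy, OpenCV 4.12 (cv2) and the standard library are available. Lean on these libraries where they do the work, as an engineer would, in place of code of your own. Each camera call takes 0.05 s, during which the arm holds its last target. There are 200 camera calls.

## Working session

There is one attempt and no reset: what is moved stays moved. The work goes in short steps, Python scripts to look and compute and a shell command to move; the robot and the scene stay as the last step left them, time stands still between calls to the robot, and variables do not carry over. Pictures are saved under pics/ and viewed, at most 10 in all, crops included, and the job is handed in when it is done.

```bash
mkdir -p pics; ls; cat > h.py <<'E'
import numpy as np, cv2
from station import *
np.set_printoptions(precision=4,suppress=True)
E
python3 - <<'E'
from h import *
s=get_state();print(s)
for n in("scene","top"):
    print(n,camera_params(n)); cv2.imwrite(f"pics/{n}0.png",grab_frame(n))
print(camera_params("wrist"))
a=cv2.imread("pics/scene0.png");b=cv2.imread("pics/top0.png")
E
```

```text
pics
{'t': 0.0, 'q': array([ 1.5151,  0.3594,  0.011 , -0.0004, -1.2241, -0.2881]), 'qd': array([ 0.001 , -0.0012,  0.0002, -0.0002,  0.0007, -0.0004]), 'joint_efforts': array([  0.0001, -58.271 ,  29.3079,   6.9978,   0.0072,  -0.0002]), 'eef_pos': array([0.2274, 0.635 , 0.2256]), 'ee_rot': array([ 3.1399, -0.0002, -0.3439]), 'force': array([0.7328, 0.272 , 0.5991]), 'moment': array([-0.035 , -0.0592,  0.0459]), 'gripper_force': 0.0, 'width': 0.08777167359593771}
scene {'vertical_fov': 54.84050907037702, 'cx': 283.15411926087734, 'cy': 205.41874602846622, 'view': array([[-0.8358,  0.5488,  0.0127,  0.4982],
       [ 0.4525,  0.7019, -0.5501, -0.2424],
       [-0.3108, -0.454 , -0.835 ,  1.2098],
       [ 0.    ,  0.    ,  0.    ,  1.    ]])}
top {'vertical_fov': 53.072502517025896, 'cx': 280.4384138995475, 'cy': 205.5275130662906, 'view': array([[ 0.0064, -1.    , -0.001 ,  0.0192],
       [-0.9973, -0.0063, -0.0731,  0.6084],
       [ 0.0731,  0.0015, -0.9973,  1.1665],
       [ 0.    ,  0.    ,  0.    ,  1.    ]])}
{'vertical_fov': 70.1860274757064, 'cx': 282.3556968929831, 'cy': 204.31129980288637, 'view': array([[-0.3367, -0.9416,  0.002 ,  0.6735],
       [-0.9007,  0.3227,  0.2909, -0.0366],
       [-0.2746,  0.0962, -0.9567,  0.3906],
       [ 0.    ,  0.    ,  0.    ,  1.    ]])}
```

View pics/scene0.png

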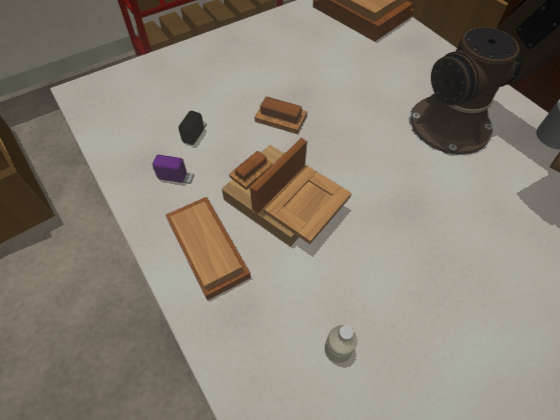

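View pics/top0.png

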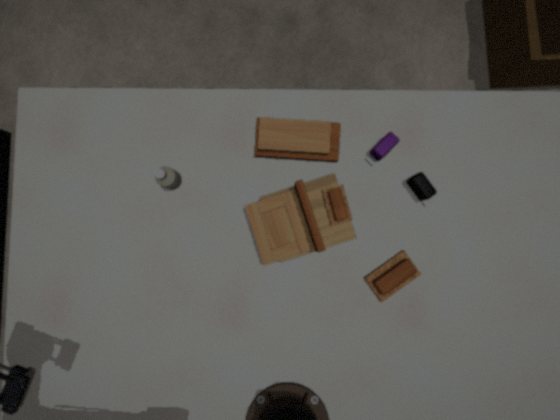

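Candidates for the block: the small one on the plinth at top (339,204) / scene (250,166), and a larger one on the bench at top (392,275) / scene (281,113). The smaller one, on the plinth across the fence from the door, fits the description. The purple tape-like thing at top (384,146) is not the tape; the black one at (422,186) is. I'll confirm with an enlarged crop.

```bash
python3 - <<'E'
from h import *
a=cv2.imread("pics/top0.png")[165:315,240:430];cv2.imwrite("pics/topc.png",cv2.convertScaleAbs(cv2.resize(a,None,fx=4,fy=4,interpolation=cv2.INTER_CUBIC),alpha=1.6))
a=cv2.imread("pics/scene0.png")[90:250,210:370];cv2.imwrite("pics/scenec.png",cv2.resize(a,(600,600),interpolation=cv2.INTER_CUBIC))
E
```

```text
(no output)
```

View pics/topc.png

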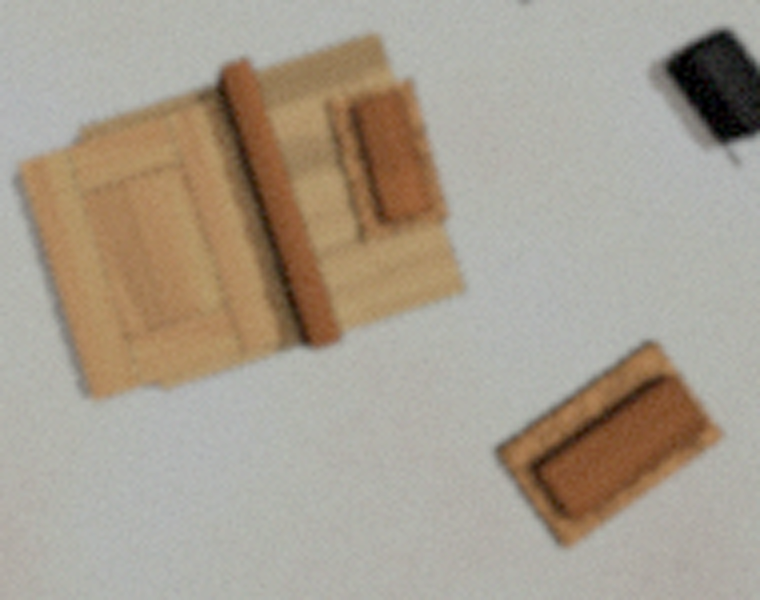

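View pics/scenec.png

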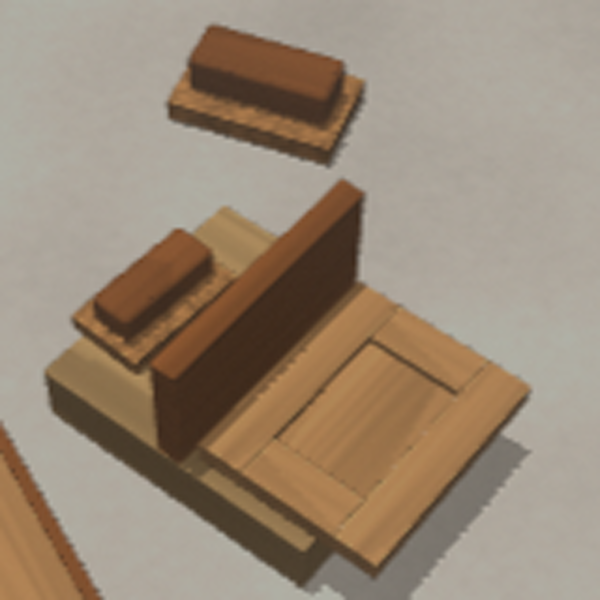

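The crops confirm it: the pad is about 140 crop px long for the one on the plinth (crop (400,160)) and about 190 for the bench one (crop (610,445)), so the small one is meant. The fence top runs from crop (235,65) to (322,340). The door's outer corners are at crop (20,162) and (93,397).

```bash
cat >> h.py <<'E'
def P(n):
    c=camera_params(n); f=210/np.tan(np.radians(c["vertical_fov"]/2))
    return np.array([[f,0,c["cx"]],[0,f,c["cy"]],[0,0,1]])@c["view"][:3]
def tri(ps,uv):
    A=np.vstack([[u*p[2]-p[0],v*p[2]-p[1]] for p,(u,v) in zip(ps,uv)])
    X=np.linalg.svd(A)[2][-1]; X=X[:3]/X[3]
    e=[np.linalg.norm((p@np.r_[X,1])[:2]/(p@np.r_[X,1])[2]-w) for p,w in zip(ps,uv)]
    return X,max(e)
E
python3 - <<'E'
from h import *
ps=[P("top"),P("scene")]
T={"fence_far_door":((218,70),(172,376)),"fence_far_blk":((246,59),(155,366)),"fence_near_door":((305,346),(364,195)),"fence_near_blk":((340,336),(343,180)),
"door_far_out":((20,162),(375,562)),"door_near_out":((93,397),(530,387)),
"grip_far_f":((352,97),(125,320)),"grip_near_f":((385,222),(212,250)),"grip_near_o":((438,215),(180,230)),"grip_far_o":((408,87),(95,302)),
"pl_far_o":((380,35),(45,372)),"pl_near_o":((465,290),(225,208)),
"pad_far_f":((332,103),(137,368)),"pad_far_o":((410,80),(73,322)),
"big_a":((497,452),(365,85)),"big_b":((565,547),(180,90))}
for k,(t,s) in T.items():
    X,e=tri(ps,[(240+t[0]/4,165+t[1]/4),(210+s[0]/3.75,90+s[1]/3.75)]); print(k,X,round(e,2))
E
```

```text
fence_far_door [ 0.6594 -0.0134  0.1449] 0.68
fence_far_blk [ 0.6649 -0.0297  0.1407] 0.66
fence_near_door [ 0.4844 -0.0681  0.1465] 0.23
fence_near_blk [ 0.4891 -0.0888  0.1447] 0.75
door_far_out [0.604  0.1197 0.0681] 0.26
door_near_out [0.4455 0.069  0.068 ] 0.46
grip_far_f [ 0.6465 -0.1029  0.0924] 0.53
grip_near_f [ 0.5645 -0.1262  0.086 ] 0.0
grip_near_o [ 0.5691 -0.1629  0.0738] 0.42
grip_far_o [ 0.6528 -0.1407  0.076 ] 1.93
pl_far_o [ 0.6965 -0.1286  0.0423] 0.19
pl_near_o [ 0.5187 -0.186   0.0442] 0.46
pad_far_f [ 0.6467 -0.0935  0.0508] 0.7
pad_far_o [ 0.6635 -0.1477  0.053 ] 0.27
big_a [ 0.4082 -0.1892  0.1066] 3.81
big_b [ 0.4043 -0.2947  0.0205] 25.82
```

```bash
cat > fit.py <<'E'
from h import *
from scipy.optimize import least_squares
ps=[P("top"),P("scene")]
T={"fence_far_door":((218,70),(172,376)),"fence_far_blk":((246,59),(155,366)),"fence_near_door":((305,346),(364,195)),"fence_near_blk":((340,336),(343,180)),
"door_far_out":((20,162),(375,562)),"door_near_out":((93,397),(530,387)),
"grip_far_f":((352,97),(125,320)),"grip_near_f":((385,222),(212,250)),"grip_near_o":((438,215),(180,230)),"grip_far_o":((408,87),(95,302)),
"pl_far_o":((380,35),(45,372)),"pl_near_o":((465,290),(225,208)),"pad_far_f":((332,103),(137,368)),"pad_far_o":((410,80),(73,322)),"pad_near_f":((365,240),None),"pad_near_o":((446,215),None)}
def proj(p,X): w=p@np.r_[X,1]; return w[:2]/w[2]
def fit(M,x0):
    def r(v):
        c,s=np.cos(v[2]),np.sin(v[2]);o=[]
        for k,X in M.items():
            W=[v[0]+c*X[0]-s*X[1],v[1]+s*X[0]+c*X[1],X[2]]
            t,sc=T[k]
            o+=list(proj(ps[0],W)-(240+t[0]/4,165+t[1]/4))
            if sc: o+=list(proj(ps[1],W)-(210+sc[0]/3.75,90+sc[1]/3.75))
        return np.array(o)
    s=least_squares(r,x0,loss="soft_l1");return s.x,np.abs(r(s.x)).max()
J=fit({"fence_far_door":(.095,.01,.145),"fence_far_blk":(.095,-.01,.145),"fence_near_door":(-.095,.01,.145),"fence_near_blk":(-.095,-.01,.145),"pl_far_o":(.095,-.11,.05),"pl_near_o":(-.095,-.11,.05)},[.574,-.05,.31])
D=fit({"door_far_out":(.085,.07,.068),"door_near_out":(-.085,.07,.068)},[.55,.03,.31])
B=fit({"grip_far_f":(.0425,.017,.088),"grip_near_f":(-.0425,.017,.088),"grip_near_o":(-.0425,-.017,.088),"grip_far_o":(.0425,-.017,.088),"pad_far_f":(.05,.03,.064),"pad_far_o":(.05,-.03,.064),"pad_near_f":(-.05,.03,.064),"pad_near_o":(-.05,-.03,.064)},[.6,-.13,.31])
if __name__=="__main__":
    R=lambda a:np.array([[np.cos(a),-np.sin(a)],[np.sin(a),np.cos(a)]])
    for n,v in(("J",J),("D",D),("B",B)): print(n,v[0],v[1],"jig",R(J[0][2]).T@(v[0][:2]-J[0][:2]))
    def ray(u,v,z):
        p=ps[0];A=p[:,:2]-0;b=-(p[:,2]*z+p[:,3]);return np.linalg.solve(np.c_[A,-np.array([u,v,1])],b)[:2]
    for n,u,v,z in(("tape",422,186,.065),("big",392,275,.04),("purple",384,146,.065),("off",298,139,.058),("glue",160,174,.12)):
        X=ray(u,v,z);print(n,X,"jig",R(J[0][2]).T@(X-J[0][:2]))
E
python3 fit.py
```

```text
J [ 0.5744 -0.05    0.3166] 1.9180338838708622 jig [0. 0.]
D [0.5458 0.0276 0.3103] 1.054336260505636 jig [-0.0031  0.0827]
B [ 0.6086 -0.1303  0.2705] 2.364373554328722 jig [ 0.0075 -0.0869]
tape [ 0.6611 -0.3636] jig [-0.0152 -0.3251]
big [ 0.4173 -0.2851] jig [-0.2224 -0.1745]
purple [ 0.7713 -0.2611] jig [ 0.1214 -0.2619]
off [ 0.791  -0.0245] jig [ 0.2138 -0.0433]
glue [0.6816 0.3377] jig [0.2226 0.335 ]
```

```bash
cat >> h.py <<'E'
from scipy.spatial.transform import Rotation as Ro
import json,sys
JO=np.array([.5744,-.05,0]);JY=.3166
def jw(p,yaw=None): return JO+Ro.from_euler("z",JY).apply(p)
def wj(p): return Ro.from_euler("z",JY).inv().apply(np.array(p)-JO)
def tool(tilt=0,yaw=JY,flip=0): # tool pose: y=-jigy, z down, tilted about jig x (deg)
    return Ro.from_euler("z",yaw)*Ro.from_euler("x",tilt,degrees=True)*Ro.from_euler("x",np.pi)*Ro.from_euler("z",np.pi*flip)
def cur():
    s=get_state(); return np.array(s["eef_pos"]),Ro.from_euler("xyz",s["ee_rot"])
def rel(pj,R,world=False):
    p,R0=cur(); W=np.array(pj) if world else jw(pj)
    return np.r_[R0.inv().apply(W-p)*100,(R0.inv()*R).as_rotvec()]
E
cat > log.py <<'E'
from h import *
s=get_state()
open("log.txt","a").write(json.dumps([list(map(float,s["q"])),list(map(float,s["eef_pos"])),list(map(float,s["ee_rot"]))])+"\n")
p,R=cur(); print("q",s["q"],"jig",wj(p),"tooljig",(Ro.from_euler("z",-JY)*R*Ro.from_euler("x",-np.pi)).as_rotvec(degrees=True),"F",np.array(s["force"]),"w",round(s["width"],4),"gf",s["gripper_force"],"t",s["t"])
E
python3 log.py; python3 - <<'E'
from h import *
print(rel([.0075,-.087,.165],tool(10,.30)))
E
```

```text
q [ 1.5151  0.3593  0.0111 -0.0003 -1.2241 -0.2881] jig [-0.1165  0.7591  0.2257] tooljig [ -0.0856   0.0221 -37.8437] F [-1.2714 -0.1335  0.5316] w 0.0872 gf 0.0 t 0.1
[61.6975 59.1953  6.1698  0.17   -0.0558 -0.6423]
```

```bash
python3 -m creep '[[[8.7,4,4,0,0,0,0],[8.7,8,8,0,0.02,0,-0.06],[8.7,12,12,0,0.03,0,-0.12],[8.7,16,16,0,0.05,-0.01,-0.18],[8.7,20,20,0,0.06,-0.01,-0.24],[8.7,24,24,0,0.07,-0.01,-0.3],[8.7,28,28,0,0.08,-0.02,-0.36],[8.7,32,31,0,0.1,-0.02,-0.42],[8.7,36,35,0,0.11,-0.03,-0.48],[8.7,40,38,0,0.13,-0.04,-0.54],[8.7,44,42,0,0.15,-0.05,-0.6],[8.7,48,46,0,0.17,-0.056,-0.642],[8.7,52,50,0,0.17,-0.056,-0.642],[8.7,56,54,0,0.17,-0.056,-0.642],[8.7,60,58,0,0.17,-0.056,-0.642],[8.7,61.7,59.2,2,0.17,-0.056,-0.642],[8.7,61.7,59.2,6,0.17,-0.056,-0.642],[8.7,61.7,59.2,6,0.17,-0.056,-0.642]]]'; python3 log.py; python3 - <<'E'
from h import *
print(rel([.0075,-.087,.073],tool(10,.30)))
cv2.imwrite("pics/w1.png",grab_frame("wrist"))
E
```

```text
t: 2.35
eef_pos: [0.6065, -0.1299, 0.163]
ee_rot: [-2.963, 0.006, 0.299]
force: [-0.4, -0.4, 0.3]
width: 0.0871
gripper_force: 0.0
q [-0.0077  0.3781 -0.048  -0.1804 -1.2105  1.946 ] jig [ 0.0057 -0.0859  0.163 ] tooljig [10.2595  0.2605 -1.0529] F [-0.4177 -0.392   0.2842] w 0.0871 gf 0.0 t 2.35
[ 0.2412  1.7059  8.8315 -0.0045  0.0058 -0.0023]
```

View pics/w1.png

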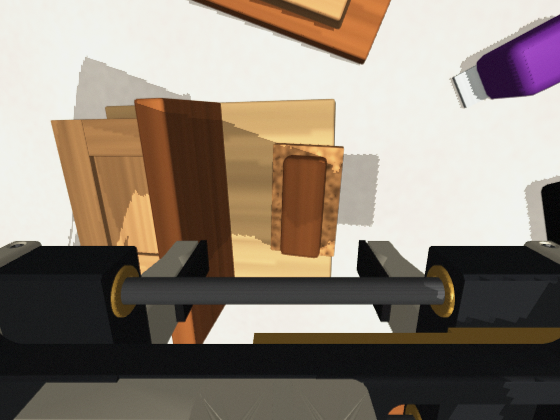

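The wrist view shows the block's grip at (283-326, 155-258), with the fence to its left. I'll check the block's place from this view against the earlier fit.

```bash
cat >> h.py <<'E'
def ray(n,u,v,z):
    p=P(n);return np.linalg.solve(np.c_[p[:,:2],-np.array([u,v,1.])],-(p[:,2]*z+p[:,3]))[:2]
E
python3 - <<'E'
from h import *
for u,v,z in((285,156,.088),(326,157,.088),(321,258,.088),(281,253,.088),(273,145,.064),(343,147,.064),(137,100,.145),(220,103,.145),(335,100,.05)):
    print(u,v,wj(np.r_[ray("wrist",u,v,z),z]))
E
```

```text
285 156 [ 0.0531 -0.0758  0.088 ]
326 157 [ 0.0526 -0.1077  0.088 ]
321 258 [-0.0332 -0.1057  0.088 ]
281 253 [-0.031  -0.0711  0.088 ]
273 145 [ 0.0592 -0.0613  0.064 ]
343 147 [ 0.0576 -0.1207  0.064 ]
137 100 [0.0945 0.0058 0.145 ]
220 103 [ 0.0915 -0.0475  0.145 ]
335 100 [ 0.0952 -0.1127  0.05  ]
```

```bash
python3 -m creep '[[[8.7,0.2,0.5,2,0,0,0.01],[8.7,0.4,1.0,4.5,0,0,0.02],[8.7,0.5,1.6,7,0,0,0.02],[8.7,0.6,2.0,8.8,0,0,0.02],[8.7,0.6,2.0,8.8,0,0,0.02],[3,0.6,2.0,8.8,0,0,0.02],[2,0.6,2.0,8.8,0,0,0.02],[2,0.6,2.0,8.8,0,0,0.02],[2,0.6,2.0,8.8,0,0,0.02],[2,0.6,2.0,8.8,0,0,0.02]]]' 15; python3 log.py
```

```text
t: 3.65
eef_pos: [0.616, -0.1321, 0.0766]
ee_rot: [-2.966, 0.003, 0.28]
force: [-1.0, 1.0, 0.5]
width: 0.0424
gripper_force: 1.0
q [-0.0114  0.468  -0.1174 -0.1939 -1.0472  1.9643] jig [ 0.0139 -0.091   0.0766] tooljig [10.0797 -0.0325 -2.1017] F [-1.0118  0.9825  0.5213] w 0.0424 gf 1.0201871045865119 t 3.65
```

```bash
python3 -m creep '[[[2,0,0,0,0,0,0],[2,0,0,0,0,0,0],[2,0,0,0,0,0,0]]]' 15; python3 -m creep '[[[2,0,0,-2,0,0,0],[2,0,0,-5,0,0,0],[2,0,0,-9,0,0,0],[2,0,0,-13,0,0,0]]]';python3 log.py; python3 - <<'E'
from h import *
print(rel([-.085,-.24,.16],tool(0,.30)),rel([-.085,-.24,.027],tool(0,.30)))
E
```

```text
t: 4.03
eef_pos: [0.6159, -0.132, 0.0765]
ee_rot: [-2.965, 0.003, 0.28]
force: [-1.4, 2.7, 3.1]
width: 0.0352
gripper_force: 14.7
t: 4.53
eef_pos: [0.6224, -0.1543, 0.205]
ee_rot: [-2.966, 0.004, 0.28]
force: [0.6, -0.4, -1.1]
width: 0.035
gripper_force: 14.6
q [-0.0441  0.3792  0.0509 -0.1715 -1.3064  1.9448] jig [ 0.0131 -0.1141  0.205 ] tooljig [10.0804  0.0302 -2.1115] F [ 0.5572 -0.3806 -1.0834] w 0.035 gf 14.555034544318914 t 4.525
[-9.3252 13.5357  2.2027 -0.1759  0.002  -0.0203] [-9.2752 15.8629 15.2974 -0.1759  0.002  -0.0203]
```

```bash
python3 -m creep '[[[2,-2,3,0,-0.03,0,0],[2,-4,6,0,-0.05,0,0],[2,-7,10,1,-0.07,0,0],[2,-9.3,13.8,2,-0.09,0,-0.02],[2,-9.3,14.3,6,-0.09,0,-0.02],[2,-9.3,14.9,10,-0.09,0,-0.02],[2,-9.3,15.4,13,-0.09,0,-0.02],[2,-9.3,15.6,14,-0.09,0,-0.02],[2,-9.3,15.7,14.4,-0.09,0,-0.02]]]'; python3 log.py
```

```text
t: 5.65
eef_pos: [0.5682, -0.3045, 0.0349]
ee_rot: [-3.056, 0.001, 0.3]
force: [0.0, -0.8, -0.9]
width: 0.0352
gripper_force: 14.6
q [-0.2359  0.5148 -0.1815 -0.0921 -0.9216  2.1641] jig [-0.0852 -0.2399  0.0349] tooljig [ 4.9295  0.0256 -0.9547] F [ 0.0407 -0.764  -0.8941] w 0.0352 gf 14.551901877857745 t 5.65
```

```bash
python3 -m creep '[[[2,0,0,0.2,0,0,0],[2,0,0,0.4,0,0,0],[2,0,0,0.5,0,0,0]]]'; python3 -c "
from h import *
cv2.imwrite('pics/s2.png',cv2.resize(grab_frame('scene')[60:200,160:340],None,fx=4,fy=4))"
```

```text
t: 6.02
eef_pos: [0.5688, -0.3038, 0.0311]
ee_rot: [-3.056, -0.001, 0.3]
force: [-0.7, 0.3, -0.8]
width: 0.0353
gripper_force: 14.6
```

View pics/s2.png

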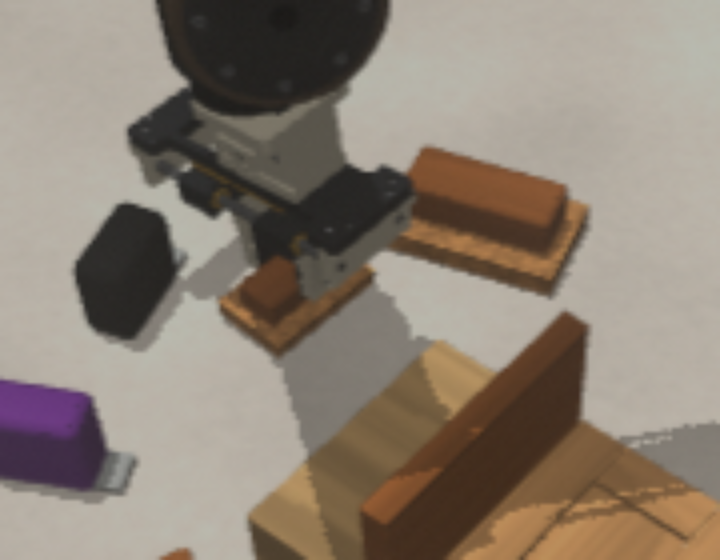

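The block hangs just above the bench at crop (295,300), clear of the black tape (130,270) and the large look-alike (485,215). I'll lower it to contact.

```bash
python3 -m creep '[[[2,0,0,0.15,0,0,0],[2,0,0,0.3,0,0,0],[2,0,0,0.4,0,0,0],[2,0,0,0.4,0,0,0]]]'; python3 -m creep '[[[4,0,0,0,0,0,0],[5,0,0,0,0,0,0],[6,0,0,0,0,0,0],[6,0,0,0,0,0,0],[6,0,0,-3,0,0,0],[6,0,0,-8,0,0,0],[6,0,0,-13,0,0,0],[6,0,0,-18,0,0,0]]]';python3 log.py; python3 - <<'E'
from h import *
# fit kinematics
from scipy.optimize import least_squares
L=[json.loads(l) for l in open("log.txt")]
print(len(L))
E
```

```text
t: 6.58
eef_pos: [0.569, -0.3043, 0.0277]
ee_rot: [-3.058, -0.001, 0.3]
force: [-0.8, -1.9, 5.4]
width: 0.0348
gripper_force: 14.6
t: 7.58
eef_pos: [0.5727, -0.3181, 0.2074]
ee_rot: [-3.056, 0.0, 0.3]
force: [1.2, -0.0, -0.9]
width: 0.0601
gripper_force: 0.0
q [-0.2545  0.3772  0.0242 -0.0765 -1.2642  2.15  ] jig [-0.0851 -0.2543  0.2074] tooljig [ 4.9251 -0.0224 -0.95  ] F [ 1.2375 -0.0265 -0.8686] w 0.0601 gf 0.0 t 7.575
6
```

```bash
cat > kin.py <<'E'
from h import *
from scipy.optimize import least_squares
LO=np.array([-3.07,-1.43,-1.02,-3.03,-3.05,-3.03]);HI=np.array([3.07,2.12,1.25,1.67,0,3.03])
E=Ro.from_euler
def fk(q,v,s):
    a1,d1,L2,d4,a3,d6,c=v
    A=E("z",q[0]);F=A*E("y",q[1]-q[2]);W=F*E("x",s[0]*q[3])*E("y",-q[4])
    p=A.apply([a1,0,d1])+(A*E("y",q[1])).apply([0,0,L2])+F.apply([d4,0,a3])+W.apply([d6,0,0])
    return p,W*E("x",s[1]*q[5]+c)*E("y",np.pi/2)
def solve():
    L=[json.loads(l) for l in open("log.txt")]
    best=None
    for s in((1,1),(1,-1),(-1,1),(-1,-1)):
      for c in(0,1.57,3.14,-1.57):
        def r(v): 
            o=[]
            for q,p,e in L:
                P_,R_=fk(q,v,s);o+=list(P_-p)+list(.2*(R_.inv()*E("xyz",e)).as_rotvec())
            return np.r_[o,1e-3*(v-[.05,.35,.36,.4,.05,.25,c])]
        f=least_squares(r,[.05,.35,.36,.4,.05,.25,c])
        if best is None or f.cost<best[0]: best=(f.cost,f.x,s,np.abs(r(f.x)[:-7]).max())
    return best
def ik(p,R,v,s,q0=None,n=40):
    out=[];rng=np.random.default_rng(0)
    for i in range(n):
        x0=q0 if (i==0 and q0 is not None) else rng.uniform(LO,HI)
        def r(q):
            P_,R_=fk(q,v,s);return np.r_[(P_-p)*5,(R_.inv()*R).as_rotvec()]
        f=least_squares(r,np.clip(x0,LO+1e-3,HI-1e-3),bounds=(LO,HI),max_nfev=60)
        if f.cost<1e-6 and not any(np.abs(f.x-o).max()<.05 for o in out): out.append(f.x)
    return out
E
python3 - <<'E'
from kin import *
c,v,s,m=solve();print(c,v,s,m)
q=get_state()["q"]
def show(n,pj,R):
    S=ik(jw(pj),R,v,s,q);print(n,[x.round(2) for x in S])
for f in(0,1):
  for t in(-30,-45,-60): show(f"lever{t} f{f}",[0,.14,.05],tool(t,flip=f))
  # closing along jig x
  for t in(-45,-60):show(f"leverx{t} {f}",[0,.14,.05],tool(t)*Ro.from_euler("z",np.pi/2+np.pi*f))
  show(f"grab {f}",[0,.019,.155],tool(0,flip=f));show(f"lift {f}",[0,-.03,.27],tool(0,flip=f))
  for t in(30,40,50,60):show(f"lay{t} f{f}",[0,-.14,.08],tool(t,flip=f))
E
```

```text
0.03128144948713159 [ 0.0198 -0.8137  0.2283  0.4875  0.0975 -0.891  -1.5708] (-1, -1) 0.1940983557478866
lever-30 f0 []
lever-45 f0 []
lever-60 f0 []
leverx-45 0 []
leverx-60 0 []
grab 0 [array([-0.06,  0.32, -0.16,  0.  , -1.09,  1.94])]
lift 0 [array([-0.13,  0.32,  0.08,  0.  , -1.33,  2.02])]
lay30 f0 [array([ 0.46,  0.13, -0.28, -0.57, -1.15,  1.66])]
lay40 f0 [array([ 0.69,  0.23,  0.01, -0.71, -1.17,  1.43])]
lay50 f0 [array([ 0.85,  0.53,  0.59, -0.78, -1.21,  1.16])]
lay60 f0 []
lever-30 f1 []
lever-45 f1 []
lever-60 f1 []
leverx-45 1 []
leverx-60 1 []
grab 1 [array([-0.06,  0.32, -0.16, -0.  , -1.09, -1.2 ])]
lift 1 [array([-0.13,  0.32,  0.08,  0.  , -1.33, -1.12])]
lay30 f1 [array([ 0.46,  0.13, -0.28, -0.57, -1.15, -1.48])]
lay40 f1 [array([ 0.69,  0.23,  0.01, -0.71, -1.17, -1.71])]
lay50 f1 [array([ 0.85,  0.53,  0.59, -0.78, -1.21, -1.98])]
lay60 f1 []
```

```bash
python3 - <<'E'
from kin import *
L=[json.loads(l) for l in open("log.txt")]
for s in((1,1),(1,-1),(-1,1),(-1,-1)):
    C=[]
    for q,p,e in L:
        A=E("z",q[0])*E("y",q[1]-q[2])*E("x",s[0]*q[3])*E("y",-q[4])*E("x",s[1]*q[5])
        C.append((A.inv()*E("xyz",e)).as_rotvec())
    print(s);print(np.array(C))
E
```

```text
(1, 1)
[[-0.7753  1.4277 -0.7746]
 [ 0.9581  1.6764  0.5583]
 [ 0.9813  1.6666  0.5832]
 [ 0.9253  1.6812  0.5344]
 [ 0.477   1.6383  0.3103]
 [ 0.4468  1.6427  0.2814]]
(1, -1)
[[-1.2095  1.209  -1.2085]
 [-0.8244  1.1172 -1.3354]
 [-0.7781  1.1522 -1.2871]
 [-0.8566  1.1033 -1.3594]
 [-0.9983  1.2284 -1.2406]
 [-1.0465  1.1973 -1.2881]]
(-1, 1)
[[-0.7752  1.4281 -0.7752]
 [ 0.641   1.4741  0.641 ]
 [ 0.6126  1.4826  0.6126]
 [ 0.6429  1.4735  0.6429]
 [ 0.3015  1.5497  0.3015]
 [ 0.3234  1.5465  0.3234]]
(-1, -1)
[[-1.2092  1.2092 -1.2092]
 [-1.2092  1.2092 -1.2092]
 [-1.2092  1.2092 -1.2092]
 [-1.2092  1.2092 -1.2092]
 [-1.2092  1.2092 -1.2092]
 [-1.2092  1.2092 -1.2092]]
```

```bash
python3 - <<'E'
s=open("kin.py").read()
a=s.index("def fk");b=s.index("def ik")
s=s[:a]+'''C=Ro.from_rotvec([-1.2092,1.2092,-1.2092])
def rows(q):
    A=E("z",q[0]);F=A*E("y",q[1]-q[2]);W=F*E("x",-q[3])*E("y",-q[4])
    return np.stack([A.apply([1,0,0]),A.apply([0,0,1]),(A*E("y",q[1])).apply([0,0,1]),F.apply([1,0,0]),F.apply([0,0,1]),W.apply([1,0,0])],1),W*E("x",-q[5])*C
def fk(q,v,s=None):
    M,R=rows(q);return M@v,R
def solve():
    L=[json.loads(l) for l in open("log.txt")]
    M=np.vstack([rows(q)[0] for q,p,e in L]+[1e-4*np.eye(6)]);y=np.concatenate([p for q,p,e in L]+[1e-4*np.array([.05,.35,.36,.4,.05,.25])])
    v=np.linalg.lstsq(M,y,rcond=None)[0];return v,np.abs(M@v-y).max()
'''+s[b:]
open("kin.py","w").write(s)
E
cat > chk.py <<'E'
from kin import *
v,m=solve();print(v,m)
q=get_state()["q"]
def show(n,pj,R):
    S=ik(jw(pj),R,v,0,q,15);print(n,[x.round(2) for x in S])
for f in(0,1):
  for t in(-30,-45,-60): show(f"lever{t} f{f}",[0,.14,.05],tool(t,flip=f))
  for t in(-45,-60):show(f"leverx{t} {f}",[0,.14,.05],tool(t)*Ro.from_euler("z",np.pi/2+np.pi*f))
  show(f"grab {f}",[0,.019,.155],tool(0,flip=f));show(f"lift {f}",[0,-.03,.27],tool(0,flip=f))
  for t in(40,50,60):show(f"lay{t} f{f}",[0,-.14,.08],tool(t,flip=f))
E
python3 chk.py
```

```text
[ 0.0197 -0.814   0.2287  0.4875  0.0973 -0.891 ] 0.19409868105474742
lever-30 f0 []
lever-45 f0 []
lever-60 f0 []
leverx-45 0 []
leverx-60 0 []
grab 0 [array([-0.06,  0.32, -0.16, -0.  , -1.09,  1.94])]
lift 0 [array([-0.13,  0.32,  0.08, -0.  , -1.33,  2.02])]
lay40 f0 [array([ 0.69,  0.23,  0.01, -0.71, -1.17,  1.43])]
lay50 f0 [array([ 0.85,  0.53,  0.59, -0.78, -1.21,  1.16])]
lay60 f0 []
lever-30 f1 []
lever-45 f1 []
lever-60 f1 []
leverx-45 1 []
leverx-60 1 []
grab 1 [array([-0.06,  0.32, -0.16,  0.  , -1.09, -1.2 ])]
lift 1 [array([-0.13,  0.32,  0.08,  0.  , -1.33, -1.12])]
lay40 f1 [array([ 0.69,  0.23,  0.01, -0.71, -1.17, -1.71])]
lay50 f1 [array([ 0.85,  0.53,  0.59, -0.78, -1.21, -1.98])]
lay60 f1 []
```

```bash
sed -i 's/A.apply(\[0,0,1\]),(A/A.apply([0,0,1]),A.apply([0,1,0]),(A/; s/np.eye(6)/np.eye(7)/; s/\.05,\.35,\.36/.05,.35,-.19,.36/' kin.py; python3 chk.py
```

```text
[-0.0384  0.1824 -0.1923  0.6847  0.4858 -0.055   0.3993] 0.01908922558222101
lever-30 f0 [array([ 0.89,  0.42, -0.46,  0.51, -1.05,  0.66])]
lever-45 f0 [array([ 1.02,  0.54, -0.46,  0.61, -1.22,  0.46])]
lever-60 f0 [array([ 1.1 ,  0.69, -0.43,  0.67, -1.39,  0.32])]
leverx-45 0 [array([ 1.02,  0.54, -0.46,  0.61, -1.22, -1.11])]
leverx-60 0 [array([ 1.1 ,  0.69, -0.43,  0.67, -1.39, -1.25])]
grab 0 [array([ 0.29,  0.27, -0.25, -0.  , -1.05,  1.6 ])]
lift 0 [array([ 0.2 ,  0.21, -0.06, -0.  , -1.3 ,  1.69])]
lay40 f0 [array([-0.31,  0.73,  0.16, -0.55, -1.47,  2.39])]
lay50 f0 [array([-0.36,  0.82,  0.23, -0.64, -1.61,  2.43])]
lay60 f0 [array([-0.4 ,  0.91,  0.29, -0.73, -1.75,  2.46])]
lever-30 f1 [array([ 0.89,  0.42, -0.46,  0.51, -1.05, -2.48])]
lever-45 f1 [array([ 1.02,  0.54, -0.46,  0.61, -1.22, -2.68])]
lever-60 f1 [array([ 1.1 ,  0.69, -0.43,  0.67, -1.39, -2.82])]
leverx-45 1 [array([ 1.02,  0.54, -0.46,  0.61, -1.22,  2.03])]
leverx-60 1 [array([ 1.1 ,  0.69, -0.43,  0.67, -1.39,  1.89])]
grab 1 [array([ 0.29,  0.27, -0.25,  0.  , -1.05, -1.54])]
lift 1 [array([ 0.2 ,  0.21, -0.06,  0.  , -1.3 , -1.45])]
lay40 f1 [array([-0.31,  0.73,  0.16, -0.55, -1.47, -0.75])]
lay50 f1 [array([-0.36,  0.82,  0.23, -0.64, -1.61, -0.71])]
lay60 f1 [array([-0.4 ,  0.91,  0.29, -0.73, -1.75, -0.68])]
```

```bash
python3 - <<'E'
from h import *
for p,t in(([-.05,-.2,.25],0),([-.003,.0,.26],-10),([-.003,.2,.25],-50),([-.003,.2,.15],-50)): print(rel(p,tool(t)).round(2))
E
```

```text
[ 3.42 -5.83 -3.77 -0.09 -0.   -0.02]
[  7.78 -25.92  -3.04  -0.26   0.    -0.02]
[  7.45 -45.75  -0.33  -0.96   0.01  -0.02]
[  7.46 -44.89   9.63  -0.96   0.01  -0.02]
```

```bash
python3 -m creep '[[[8.7,2,-3,-3.5,0,0,-0.02],[8.7,4,-7,-4,-0.1,0,-0.02],[8.7,5,-12,-4,-0.1,0,-0.02],[8.7,6,-17,-4,-0.2,0,-0.02],[8.7,7,-22,-3.5,-0.2,0,-0.02],[8.7,7.8,-27,-3,-0.3,0,-0.02],[8.7,7.7,-32,-2.5,-0.45,0.01,-0.02],[8.7,7.6,-37,-2,-0.6,0.01,-0.02],[8.7,7.5,-42,-1,-0.75,0.01,-0.02],[8.7,7.5,-45.5,-0.5,-0.9,0.01,-0.02],[8.7,7.5,-45.7,1,-0.96,0.01,-0.02],[8.7,7.5,-45,5,-0.96,0.01,-0.02],[8.7,7.5,-45,9.6,-0.96,0.01,-0.02],[8.7,7.5,-45,9.6,-0.96,0.01,-0.02]]]'; python3 log.py; python3 - <<'E'
from kin import *
print(solve())
for p in([-.003,.175,.064],[-.003,.110,.064]): print(rel(p,tool(-50)).round(2))
E
```

```text
t: 9.32
eef_pos: [0.5088, 0.1392, 0.1471]
ee_rot: [2.264, 0.003, 0.322]
force: [-0.2, 0.6, 1.4]
width: 0.0868
gripper_force: 0.0
q [ 1.0435  0.4303 -0.6598  0.6564 -1.2338  0.3799] jig [-0.0034  0.2002  0.1471] tooljig [-50.2909   0.054    0.3504] F [-0.1817  0.6426  1.4349] w 0.0868 gf 0.0 t 9.325
(array([ 0.1551,  0.133 , -0.184 ,  0.521 ,  0.3129,  0.0046,  0.3242]), np.float64(0.03326543585936398))
[ 0.06 -4.78  7.25  0.01 -0.    0.01]
[ 0.02 -0.63 12.25  0.01 -0.    0.01]
```

```bash
python3 -m creep '[[[8.7,0,-1.6,2.4,0,0,0],[8.7,0,-3.2,4.8,0,0,0],[8.7,0,-4.4,6.7,0.01,0,0],[8.7,0,-4.8,7.3,0.01,0,0],[8.7,0,-3.8,8.5,0.01,0,0],[8.7,0,-2.8,9.7,0.01,0,0],[8.7,0,-1.8,10.9,0.01,0,0],[8.7,0,-1.2,11.6,0.01,0,0],[8.7,0,-0.6,12.2,0.01,0,0],[8.7,0,-0.6,12.2,0.01,0,0]]]'; python3 log.py; python3 - <<'E'
from h import *
cv2.imwrite('pics/s3.png',cv2.resize(grab_frame('scene')[110:270,200:400],None,fx=3.7,fy=3.7))
E
```

```text
t: 10.58
eef_pos: [0.5381, 0.0544, 0.066]
ee_rot: [2.277, -0.001, 0.321]
force: [-0.5, -1.1, 0.2]
width: 0.0871
gripper_force: 0.0
q [ 0.849   0.4978 -0.838   0.8983 -0.9976  0.2401] jig [-0.002   0.1105  0.066 ] tooljig [-49.5141  -0.1649   0.1803] F [-0.5335 -1.0942  0.1543] w 0.0871 gf 0.0 t 10.575
```

View pics/s3.png

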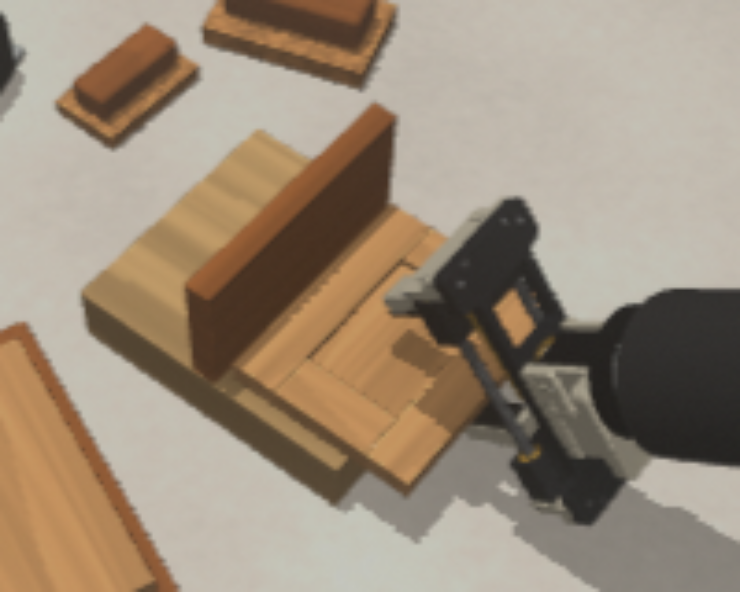

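The lower finger is under the overhang at crop (490,430), the upper one is above the door, and the block stands free on the bench at (125,85). Next, the levering rows.

```bash
cat > lev.py <<'E'
from h import *
p0,p1,n=map(float,sys.argv[1:4])
for ph in np.linspace(p0,p1,int(n)):
    f=np.radians(ph);psi=np.radians(40+50*ph/90)
    O=np.array([max(.0127,.010+.018*np.sin(f))+.14*np.cos(f),.05+.14*np.sin(f)])
    a=np.array([-np.cos(psi),-np.sin(psi)]);nn=np.array([np.sin(psi),-np.cos(psi)])
    T=O+.018*a-.044*nn
    r=rel([-.002,*T],tool(np.degrees(psi)-90));print(int(ph),list(r.round(2)))
E
python3 lev.py 0 60 11
```

```text
0 [np.float64(-0.02), np.float64(0.5), np.float64(-0.37), np.float64(-0.01), np.float64(-0.0), np.float64(0.0)]
6 [np.float64(-0.02), np.float64(1.55), np.float64(-1.01), np.float64(0.05), np.float64(-0.0), np.float64(0.0)]
12 [np.float64(-0.02), np.float64(2.61), np.float64(-1.61), np.float64(0.11), np.float64(-0.0), np.float64(0.0)]
18 [np.float64(-0.02), np.float64(3.67), np.float64(-2.14), np.float64(0.17), np.float64(-0.0), np.float64(0.0)]
24 [np.float64(-0.02), np.float64(4.79), np.float64(-2.53), np.float64(0.22), np.float64(-0.0), np.float64(0.0)]
30 [np.float64(-0.02), np.float64(5.94), np.float64(-2.78), np.float64(0.28), np.float64(-0.0), np.float64(0.0)]
36 [np.float64(-0.02), np.float64(7.11), np.float64(-2.88), np.float64(0.34), np.float64(-0.0), np.float64(0.0)]
42 [np.float64(-0.03), np.float64(8.29), np.float64(-2.83), np.float64(0.4), np.float64(-0.0), np.float64(0.0)]
48 [np.float64(-0.03), np.float64(9.46), np.float64(-2.62), np.float64(0.46), np.float64(-0.0), np.float64(0.0)]
54 [np.float64(-0.03), np.float64(10.61), np.float64(-2.27), np.float64(0.52), np.float64(-0.0), np.float64(0.0)]
60 [np.float64(-0.04), np.float64(11.73), np.float64(-1.77), np.float64(0.57), np.float64(-0.0), np.float64(0.0)]
```

```bash
python3 -m creep '[[[8.7,0,0.25,-0.2,0,0,0],[8.7,0,0.5,-0.37,0,0,0],[8.7,0,1,-0.7,0.02,0,0],[8.7,0,1.55,-1.01,0.05,0,0],[8.7,0,2.1,-1.3,0.08,0,0],[8.7,0,2.61,-1.61,0.11,0,0],[8.7,0,3.15,-1.9,0.14,0,0],[8.7,0,3.67,-2.14,0.17,0,0],[8.7,0,4.25,-2.35,0.2,0,0],[8.7,0,4.79,-2.53,0.22,0,0],[8.7,0,5.4,-2.67,0.25,0,0],[8.7,0,5.94,-2.78,0.28,0,0],[8.7,0,5.94,-2.78,0.28,0,0]]]'; python3 log.py;python3 -c "
from h import *
cv2.imwrite('pics/s4.png',cv2.resize(grab_frame('scene')[110:270,200:400],None,fx=3.7,fy=3.7))"
```

```text
t: 12.25
eef_pos: [0.5436, 0.0383, 0.1299]
ee_rot: [2.559, -0.003, 0.32]
force: [-1.0, 2.6, -1.2]
width: 0.0871
gripper_force: 1.3
q [ 0.7438  0.2784 -0.7397  0.6746 -0.936   0.6326] jig [-0.0017  0.0935  0.1299] tooljig [-33.4004  -0.2283   0.1618] F [-0.9537  2.5757 -1.1803] w 0.0871 gf 1.2515364680439234 t 12.25
```

View pics/s4.png

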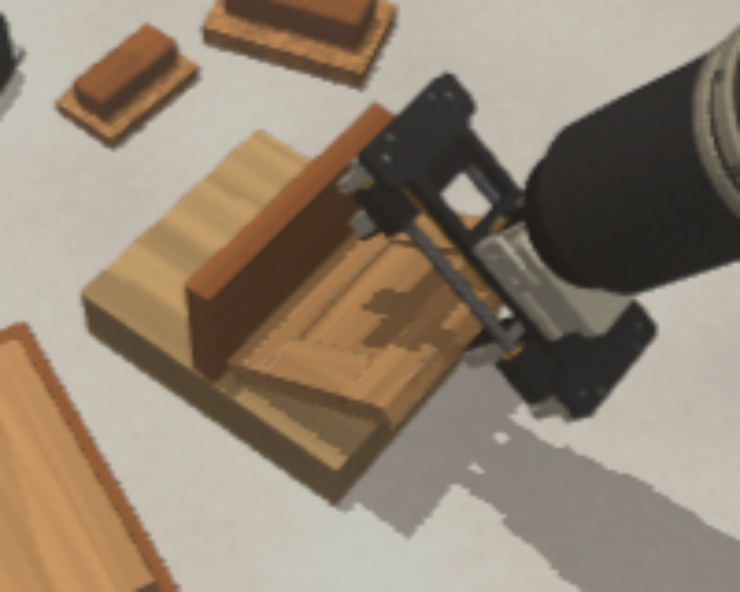

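The door is rising at about 30° (outer corner at crop (390,420)) with its foot at the fence. I'll carry on.

```bash
python3 lev.py 30 90 13 | sed 's/np.float64//g'
```

```text
30 [(-0.03), (-0.02), (0.04), (0.0), (-0.0), (0.0)]
35 [(-0.03), (0.9), (-0.32), (0.05), (-0.0), (0.0)]
40 [(-0.03), (1.84), (-0.58), (0.1), (-0.0), (0.0)]
45 [(-0.04), (2.82), (-0.74), (0.15), (-0.0), (0.0)]
50 [(-0.04), (3.81), (-0.79), (0.2), (-0.0), (0.0)]
55 [(-0.04), (4.82), (-0.74), (0.24), (-0.0), (0.0)]
60 [(-0.04), (5.83), (-0.59), (0.29), (-0.0), (0.0)]
65 [(-0.05), (6.84), (-0.32), (0.34), (-0.0), (0.0)]
70 [(-0.05), (7.83), (0.04), (0.39), (-0.0), (0.0)]
75 [(-0.05), (8.8), (0.51), (0.44), (-0.0), (0.0)]
80 [(-0.06), (9.74), (1.08), (0.49), (-0.0), (0.0)]
85 [(-0.06), (10.64), (1.75), (0.54), (-0.0), (0.0)]
90 [(-0.07), (11.49), (2.51), (0.58), (-0.0), (0.0)]
```

```bash
python3 -m creep '[[[8.7,0,0.45,-0.16,0.02,0,0],[8.7,0,0.9,-0.32,0.05,0,0],[8.7,0,1.84,-0.58,0.1,0,0],[8.7,0,2.82,-0.74,0.15,0,0],[8.7,0,3.81,-0.79,0.2,0,0],[8.7,0,4.82,-0.74,0.24,0,0],[8.7,0,5.83,-0.59,0.29,0,0],[8.7,0,6.84,-0.32,0.34,0,0],[8.7,0,7.4,-0.14,0.37,0,0],[8.7,0,7.83,0.04,0.39,0,0],[8.7,0,8.3,0.26,0.42,0,0],[8.7,0,8.8,0.51,0.44,0,0],[8.7,0,9.3,0.8,0.46,0,0],[8.7,0,9.74,1.08,0.49,0,0],[8.7,0,10.2,1.4,0.51,0,0],[8.7,0,10.64,1.75,0.54,0,0],[8.7,0,10.95,2,0.55,0,0],[8.7,0,11.2,2.3,0.57,0,0],[8.7,0,11.5,2.5,0.58,0,0],[8.7,0,11.5,2.5,0.58,0,0]]]'; python3 log.py;python3 -c "
from h import *
cv2.imwrite('pics/s5.png',cv2.resize(grab_frame('scene')[90:250,200:400],None,fx=3.7,fy=3.7))"
```

```text
t: 14.8
eef_pos: [0.5782, -0.0659, 0.1716]
ee_rot: [3.138, -0.001, 0.321]
force: [-0.5, 0.5, -0.2]
width: 0.0869
gripper_force: 0.0
q [ 0.2252  0.2473 -0.28    0.0046 -1.0421  1.6641] jig [-0.0014 -0.0163  0.1716] tooljig [-0.2342 -0.059   0.2395] F [-0.511   0.5369 -0.1535] w 0.0869 gf 0.0 t 14.8
```

View pics/s5.png

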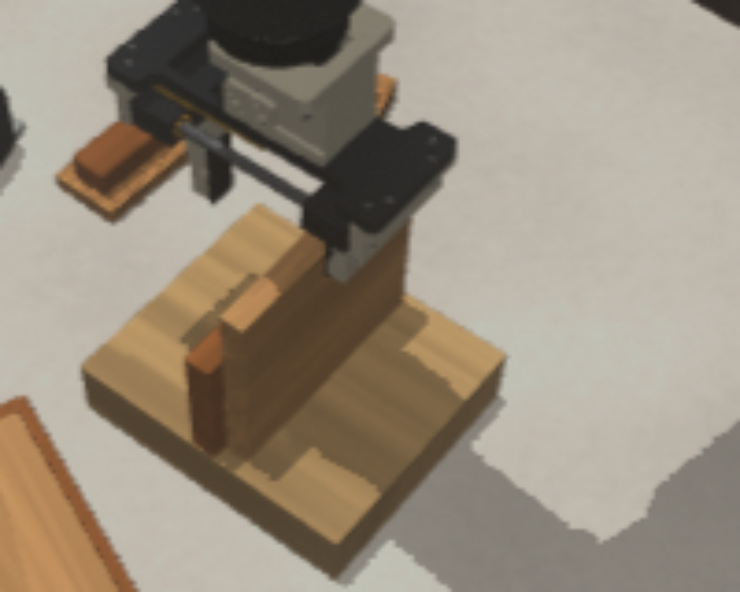

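The door stands upright, flat against the fence (top edge at crop (225,320)–(405,225)). I'll centre the fingers on it and grip.

```bash
python3 -m creep '[[[8.7,0,-1,0,0,0,0],[8.7,0,-2.5,0,0,0,0],[8.7,0,-3.5,0.4,0,0,0],[8.7,0,-3.5,1,0,0,0],[8.7,0,-3.5,1.4,0,0,0],[4,0,-3.5,1.4,0,0,0],[3,0,-3.5,1.4,0,0,0],[2,0,-3.5,1.4,0,0,0],[1,0,-3.5,1.4,0,0,0],[1,0,-3.5,1.4,0,0,0],[1,0,-3.5,1.4,0,0,0],[1,0,-3.5,1.4,0,0,0],[1,0,-3.5,1.4,0,0,0],[1,0,-3.5,1.4,0,0,0]]]' 30; python3 log.py
```

```text
t: 16.6
eef_pos: [0.5671, -0.0322, 0.1575]
ee_rot: [3.138, -0.001, 0.321]
force: [0.1, 1.2, -0.4]
width: 0.0179
gripper_force: 30.0
q [ 0.2904  0.2379 -0.3282  0.0046 -1.0033  1.5993] jig [-0.0014  0.0192  0.1575] tooljig [-0.2257 -0.0764  0.2756] F [ 0.1337  1.2302 -0.353 ] w 0.0179 gf 29.994637370109558 t 16.6
```

```bash
python3 -m creep '[[[1,0,-0.2,-0.3,0,0,0],[1,0,-0.3,-1.5,0,0,0],[1,0,-0.3,-3.5,0,0,0],[1,0,-0.3,-5.5,0,0,0],[1,0,-0.3,-7.5,0,0,0],[1,0,-0.3,-9.5,0,0,0],[1,0,-0.3,-11.5,0,0,0],[1,0,-0.3,-11.5,0,0,0],[1,0,1,-11.5,0,0,0],[1,0,2.5,-11.5,0,0,0],[1,0,4,-11.5,0,0,0],[1,0,5.5,-11.5,0,0,0],[1,0,5.5,-11.5,0,0,0]]]'; python3 log.py; python3 - <<'E'
from h import *
for t in range(0,51,5):
    r=np.radians(t);fz=.16+(.053-.16)*t/50
    y=-.018-.1075*np.sin(r)-.009*np.cos(r);z=fz+.1075*np.cos(r)+.009*np.sin(r)
    print(t,(y,z),rel([0,y,z],tool(t)).round(2).tolist())
E
```

```text
t: 18.23
eef_pos: [0.5844, -0.0856, 0.2722]
ee_rot: [3.137, -0.0, 0.32]
force: [0.0, -0.1, -4.2]
width: 0.018
gripper_force: 30.0
q [ 0.188   0.1931 -0.113   0.0042 -1.2637  1.7012] jig [-0.0016 -0.037   0.2722] tooljig [-0.237  -0.0261  0.1737] F [ 0.0091 -0.0635 -4.1944] w 0.018 gf 29.98822510242462 t 18.225
0 (np.float64(-0.026999999999999996), np.float64(0.2675)) [0.16, -1.0, 0.47, 0.0, -0.0, 0.0]
5 (np.float64(-0.03633499462819896), np.float64(0.25717533172959156)) [0.16, -0.07, 1.51, 0.09, -0.0, 0.0]
10 (np.float64(-0.04553044887630488), np.float64(0.24602966704781473)) [0.15, 0.84, 2.63, 0.18, -0.0, 0.0]
15 (np.float64(-0.054516379785122596), np.float64(0.23406639773199753)) [0.15, 1.74, 3.83, 0.27, -0.0, 0.0]
20 (np.float64(-0.06322439899458256), np.float64(0.22129513802441617)) [0.15, 2.6, 5.11, 0.35, 0.0, 0.0]
25 (np.float64(-0.07158823322045504), np.float64(0.20773165146210615)) [0.14, 3.43, 6.47, 0.44, 0.0, 0.0]
30 (np.float64(-0.07954422863405994), np.float64(0.19339773090682716)) [0.14, 4.22, 7.9, 0.53, 0.0, 0.0]
35 (np.float64(-0.08703183530633837), np.float64(0.17832103268822605)) [0.14, 4.97, 9.41, 0.62, 0.0, 0.0]
40 (np.float64(-0.09399406802937377), np.float64(0.16253486612246898)) [0.13, 5.66, 10.99, 0.7, 0.0, 0.0]
45 (np.float64(-0.10037794000823279), np.float64(0.1460779400082328)) [0.13, 6.29, 12.64, 0.79, 0.0, 0.0]
50 (np.float64(-0.106134866122469), np.float64(0.12899406802937377)) [0.13, 6.86, 14.35, 0.88, 0.0, 0.0]
```

```bash
python3 -m creep '[[[1,0,0.1,0.9,0.03,0,0],[1,0.1,0.3,1.5,0.09,0,0],[1,0.1,1.15,2.6,0.18,0,0],[1,0.1,2.0,3.8,0.27,0,0],[1,0.1,2.9,5.1,0.35,0,0],[1,0.1,3.7,6.5,0.44,0,0],[1,0.1,4.5,7.9,0.53,0,0],[1,0.1,5.3,9.4,0.62,0,0],[1,0.1,6.0,11,0.7,0,0],[1,0.1,6.6,12.6,0.79,0,0],[1,0.1,7.0,13.6,0.84,0,0],[1,0.1,7.2,14.3,0.88,0,0],[1,0.1,7.2,14.3,0.88,0,0]]]'; python3 log.py; python3 -c "
from h import *
print(rel([0,-.106,.125],tool(50)))"
```

```text
t: 19.85
eef_pos: [0.6081, -0.1531, 0.1282]
ee_rot: [-2.264, 0.0, 0.32]
force: [-0.7, -0.3, -4.9]
width: 0.0179
gripper_force: 30.0
q [-0.3645  0.7517  0.4044 -0.6606 -1.8132  2.2931] jig [-0.0001 -0.1085  0.1282] tooljig [50.2814  0.1053  0.1917] F [-0.7371 -0.337  -4.8928] w 0.0179 gf 29.98684912919998 t 19.85
[ 0.0113  0.0902  0.3964 -0.0049  0.003   0.0022]
```

```bash
python3 -m creep '[[[1,0,0.15,0.13,0,0,0],[1,0,0.23,0.19,0,0,0],[1,0,0.3,0.25,0,0,0],[1,0,0.3,0.25,0,0,0]]]'; python3 log.py
```

```text
t: 20.35
eef_pos: [0.6083, -0.1524, 0.1266]
ee_rot: [-2.266, -0.002, 0.322]
force: [-1.1, 0.0, -4.2]
width: 0.0177
gripper_force: 30.0
q [-0.3629  0.7518  0.4016 -0.6594 -1.8085  2.2966] jig [ 0.0003 -0.1078  0.1266] tooljig [50.153   0.0355  0.3282] F [-1.1343  0.0287 -4.2255] w 0.0177 gf 29.986922442913055 t 20.35
```

```bash
python3 -m creep '[[[1,0,0.15,0.13,0,0,0],[1,0,0.23,0.19,0,0,0],[1,0,0.23,0.19,0,0,0]]]'; python3 log.py
```

```text
t: 20.72
eef_pos: [0.6085, -0.1529, 0.1253]
ee_rot: [-2.266, -0.003, 0.322]
force: [2.2, -1.7, 7.6]
width: 0.0181
gripper_force: 30.0
q [-0.3637  0.7536  0.4017 -0.6594 -1.8073  2.2995] jig [ 0.0004 -0.1084  0.1253] tooljig [50.1681 -0.0346  0.3863] F [ 2.2077 -1.738   7.6288] w 0.0181 gf 30.03266930580139 t 20.725
```

```bash
python3 -m creep '[[[2.2,0,0,0,0,0,0],[2.6,0,0,0,0,0,0],[3,0,0,0,0,0,0],[3.6,0,0,0,0,0,0],[4.2,0,0,0,0,0,0],[4.8,0,0,0,0,0,0],[5.4,0,0,0,0,0,0],[6,0,0,0,0,0,0],[6.6,0,0,0,0,0,0],[7.2,0,0,0,0,0,0],[7.8,0,0,0,0,0,0],[8.4,0,0,0,0,0,0],[8.7,0,0,0,0,0,0],[8.7,0,0,0,0,0,0],[8.7,0,0,0,0,0,0]]]'; python3 log.py; python3 -c "
from h import *
cv2.imwrite('pics/s6.png',cv2.resize(grab_frame('scene')[90:250,200:400],None,fx=3.7,fy=3.7))"
```

```text
t: 22.6
eef_pos: [0.6082, -0.1526, 0.1231]
ee_rot: [-2.266, -0.001, 0.321]
force: [-0.1, 0.5, -1.7]
width: 0.0872
gripper_force: 0.7
q [-0.3633  0.7555  0.3998 -0.6588 -1.8048  2.2996] jig [ 0.0002 -0.1081  0.1231] tooljig [50.1861  0.0539  0.2893] F [-0.1031  0.459  -1.6673] w 0.0872 gf 0.6745747255627066 t 22.6
```

View pics/s6.png

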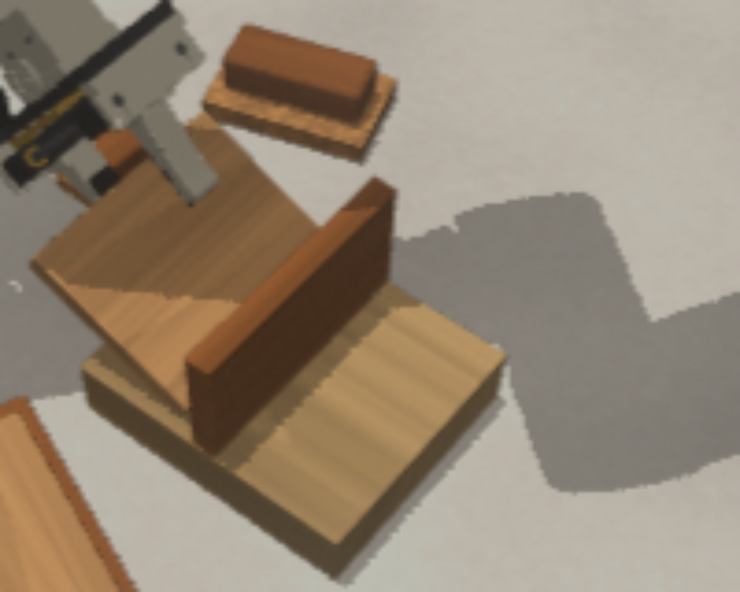

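The door rests on the lower finger at about 24°, foot at the fence (crop (190,410)), back up (outer corner at (35,262)). That was my tenth view, so numbers only from here.

```bash
python3 - <<'E'
from h import *
a=np.array([.766,-.643]);n=np.array([-.643,-.766])
for ph in(24,21,18,15,12,9,6,3,0,-2,-3.5):
    f=np.radians(ph);s=.020+.005*max(ph,0)/24
    O=np.array([-.014-.012*max(np.sin(f),0)*2-.14*np.cos(f),.05+.14*np.sin(f)])
    T=O+s*a-.0436*n
    print(ph,T,rel([0,*T],tool(50)).round(2).tolist())
for d in(.03,.08): print(rel([0,T[0]-d,T[1]],tool(50)).round(2).tolist())
E
```

```text
24 [-0.1045  0.1243] [-0.02, -0.32, 0.2, -0.0, 0.0, 0.0]
21 [-0.1066  0.1179] [-0.02, 0.31, 0.45, -0.0, 0.0, 0.0]
18 [-0.1083  0.1114] [-0.02, 0.92, 0.73, -0.0, 0.0, 0.0]
15 [-0.1097  0.1048] [-0.02, 1.51, 1.05, -0.0, 0.0, 0.0]
12 [-0.1107  0.098 ] [-0.02, 2.09, 1.41, -0.0, 0.0, 0.0]
9 [-0.1112  0.0912] [-0.02, 2.65, 1.8, -0.0, 0.0, 0.0]
6 [-0.1114  0.0844] [-0.02, 3.19, 2.22, -0.0, 0.0, 0.0]
3 [-0.1112  0.0775] [-0.03, 3.71, 2.68, -0.0, 0.0, 0.0]
0 [-0.1106  0.0705] [-0.03, 4.2, 3.17, -0.0, 0.0, 0.0]
-2 [-0.1106  0.0657] [-0.03, 4.57, 3.49, -0.0, 0.0, 0.0]
-3.5 [-0.1104  0.062 ] [-0.03, 4.84, 3.74, -0.0, 0.0, 0.0]
[-0.04, 6.77, 1.43, -0.0, 0.0, 0.0]
[-0.07, 9.97, -2.41, -0.0, 0.0, 0.0]
```

```bash
python3 -m creep '[[[8.7,0,0.1,0.3,0,0,0],[8.7,0,0.4,0.5,0,0,0],[8.7,0,0.9,0.7,0,0,0],[8.7,0,1.5,1.05,0,0,0],[8.7,0,2.1,1.4,0,0,0],[8.7,0,2.65,1.8,0,0,0],[8.7,0,2.9,2,0,0,0],[8.7,0,3.2,2.2,0,0,0],[8.7,0,3.45,2.45,0,0,0],[8.7,0,3.7,2.7,0,0,0],[8.7,0,3.95,2.9,0,0,0],[8.7,0,4.2,3.2,0,0,0],[8.7,0,4.4,3.35,0,0,0],[8.7,0,4.6,3.5,0,0,0],[8.7,0,4.85,3.75,0,0,0],[8.7,0,4.85,3.75,0,0,0]]]'; python3 log.py; python3 - <<'E'
from h import *
cv2.imwrite('pics/s7.png',grab_frame('scene'))
# numeric check: back-face of door seen in top view: threshold-free line profile along jig -y at x=-0.07
t=grab_frame('top');p=P('top')
for x in(-.07,.07):
  o=[]
  for y in np.arange(-.005,-.19,-.005):
    w=p@np.r_[jw([x,y,.068]),1];u,v=(w[:2]/w[2]).round().astype(int);o.append("%d,%d"%(t[v,u,0],t[v,u,2]))
  print(x,o)
E
```

```text
t: 24.65
eef_pos: [0.6088, -0.1546, 0.0618]
ee_rot: [-2.265, -0.001, 0.322]
force: [0.2, -0.0, -0.6]
width: 0.0871
gripper_force: 0.0
q [-0.3637  0.8206  0.3721 -0.6475 -1.7318  2.3572] jig [ 0.0002 -0.1101  0.0618] tooljig [50.2171  0.0734  0.2905] F [ 0.22   -0.048  -0.5882] w 0.0871 gf 0.0 t 24.65
-0.07 ['35,47', '31,44', '26,38', '29,48', '38,64', '50,97', '56,103', '53,103', '61,111', '61,112', '59,111', '61,111', '64,116', '63,114', '62,115', '63,112', '56,106', '55,101', '56,100', '49,97', '56,100', '50,95', '55,101', '55,103', '60,105', '53,102', '54,101', '58,104', '70,126', '79,139', '80,138', '93,140', '143,149', '147,150', '148,152', '148,151', '146,149']
0.07 ['48,116', '54,127', '53,120', '59,115', '84,145', '88,149', '84,145', '84,145', '89,148', '93,149', '89,148', '90,149', '91,151', '86,147', '85,147', '85,146', '85,148', '90,149', '84,147', '88,148', '81,143', '75,139', '73,130', '57,106', '55,100', '51,101', '59,107', '55,106', '57,104', '56,104', '56,103', '82,107', '103,112', '107,112', '107,113', '108,115', '106,115']
```

```bash
python3 -m creep '[[[8.7,0,0,-1,0,0,0],[8.7,0,0,-2.5,0,0,0],[8.7,0,0,-4,0,0,0],[8.7,0,0,-6,0,0,0],[8.7,0,-1.5,-7.5,0,0,0],[8.7,0,-5,-11,0,0,0]]]'; python3 log.py; python3 - <<'E'
from h import *
p=P('top');t=grab_frame('top');s=grab_frame('scene');q=P('scene')
for x in(-.07,-.04,.04,.07):
  o=[]
  for y in np.arange(-.14,-.18,-.002):
    w=p@np.r_[jw([x,y,.068]),1];u,v=w[:2]/w[2];o.append(int(cv2.getRectSubPix(t[:,:,0],(1,1),(u,v))[0,0]))
  print(x,o)
for y in(-.05,-.12):
 for sg in(1,-1):
  o=[]
  for x in np.arange(.07,.1,.002)*sg:
    w=q@np.r_[jw([x,y,.068]),1];u,v=w[:2]/w[2];o.append(int(cv2.getRectSubPix(s[:,:,0],(1,1),(u,v))[0,0]))
  print('x',y,sg,o)
print(rel([0,-.20,.18],tool(0)).round(2),rel([0,-.20,.05],tool(0)).round(2))
E
```

```text
t: 25.5
eef_pos: [0.6246, -0.2042, 0.1702]
ee_rot: [-2.262, 0.002, 0.321]
force: [0.6, 0.4, 1.0]
width: 0.087
gripper_force: 0.0
q [-0.4139  0.7791  0.56   -0.6603 -1.9462  2.2489] jig [-0.0003 -0.1621  0.1702] tooljig [50.3924  0.2243  0.1892] F [0.6154 0.4184 1.0191] w 0.087 gf 0.0 t 25.5
-0.07 [49, 49, 48, 48, 49, 48, 48, 49, 53, 70, 92, 115, 129, 135, 137, 138, 139, 140, 139, 140]
-0.04 [48, 47, 48, 48, 51, 51, 50, 50, 55, 63, 74, 86, 93, 96, 99, 100, 102, 109, 117, 124]
0.04 [53, 52, 53, 50, 50, 50, 52, 53, 54, 63, 75, 85, 92, 96, 97, 95, 97, 98, 98, 99]
0.07 [82, 80, 79, 77, 70, 66, 62, 56, 59, 67, 79, 89, 95, 98, 100, 100, 100, 100, 101, 101]
x -0.05 1 [89, 90, 90, 90, 90, 90, 90, 75, 52, 46, 46, 57, 73, 80, 82]
x -0.05 -1 [50, 49, 50, 49, 50, 49, 49, 48, 51, 49, 58, 59, 59, 58, 56]
x -0.12 1 [79, 79, 79, 79, 79, 79, 78, 67, 49, 46, 50, 77, 107, 114, 115]
x -0.12 -1 [58, 58, 58, 58, 58, 58, 66, 98, 143, 162, 170, 171, 170, 170, 171]
[-0.17  2.08 -2.79 -0.87 -0.01  0.01] [-0.28 11.99  5.62 -0.87 -0.01  0.01]
```

```bash
python3 -m creep '[[[4,-0.1,0.7,-1,-0.15,0,0],[2,-0.1,1.4,-2,-0.3,0,0],[1,-0.1,1.8,-2.5,-0.45,0,0],[0,-0.1,2.1,-2.8,-0.6,0,0],[0,-0.2,2.1,-2.8,-0.75,0,0],[0,-0.2,2.1,-2.8,-0.87,-0.01,0.01],[0,-0.2,5,-0.3,-0.87,-0.01,0.01],[0,-0.2,8,2.2,-0.87,-0.01,0.01],[0,-0.3,11.6,5.3,-0.87,-0.01,0.01],[0,-0.3,11.6,5.3,-0.87,-0.01,0.01]]]'; python3 log.py
```

```text
t: 26.85
eef_pos: [0.6308, -0.2367, 0.0453]
ee_rot: [-3.133, 0.017, 0.316]
force: [0.6, 0.2, 0.9]
width: 0.0005
gripper_force: 0.0
q [-0.0714  0.5186 -0.1788 -0.0023 -0.8924  1.9597] jig [-0.0045 -0.195   0.0453] tooljig [ 0.5069  0.9657 -0.0379] F [0.5669 0.188  0.8954] w 0.0005 gf 0.0 t 26.85
```

```bash
python3 -m creep '[[[0,0.4,-0.4,0,0,0,0],[0,0.4,-0.8,0,0,0,0],[0,0.4,-1.1,0,0,0,0],[0,0.4,-1.3,0,0,0,0],[0,0.4,-1.5,0,0,0,0],[0,0.4,-1.7,0,0,0,0],[0,0.4,-1.9,0,0,0,0],[0,0.4,-1.9,0,0,0,0]]]'; python3 log.py
```

```text
t: 27.85
eef_pos: [0.6312, -0.218, 0.0477]
ee_rot: [-3.136, 0.012, 0.317]
force: [-0.5, -0.3, 0.2]
width: 0.0009
gripper_force: 0.0
q [-0.042   0.5049 -0.1972 -0.0017 -0.8818  1.9308] jig [ 0.0017 -0.1773  0.0477] tooljig [0.3352 0.6768 0.0148] F [-0.5105 -0.263   0.16  ] w 0.0009 gf 1.0029645274300947e-05 t 27.85
```

```bash
cat > edge.py <<'E'
from h import *
p=P('top');t=grab_frame('top')
for x in(-.07,-.045,.045,.07):
  ys=np.arange(-.135,-.175,-.001);g=[]
  for y in ys:
    w=p@np.r_[jw([x,y,.068]),1];u,v=w[:2]/w[2];g.append(float(cv2.getRectSubPix(t[:,:,0],(1,1),(float(u),float(v)))[0,0]))
  g=np.convolve(g,np.ones(3)/3,'valid');print(x,"edge y",ys[1:-1][np.argmax(np.diff(g,prepend=g[0]))].round(3))
E
python3 edge.py
python3 -m creep '[[[0,0,-0.2,0,0,0,0],[0,0,-0.4,0,0,0,0],[0,0,-0.6,0,0,0,0]]]'; python3 log.py; python3 edge.py
```

```text
-0.07 edge y -0.161
-0.045 edge y -0.16
0.045 edge y -0.171
0.07 edge y -0.142
t: 28.28
eef_pos: [0.6293, -0.2123, 0.0477]
ee_rot: [-3.136, 0.012, 0.317]
force: [-0.3, -1.6, -1.5]
width: 0.0004
gripper_force: 0.7
q [-0.0333  0.4999 -0.2061 -0.0019 -0.8778  1.922 ] jig [ 0.0016 -0.1713  0.0477] tooljig [0.3326 0.6728 0.0041] F [-0.3261 -1.6121 -1.4539] w 0.0004 gf 0.7428315334254876 t 28.275
-0.07 edge y -0.155
-0.045 edge y -0.155
0.045 edge y -0.162
0.07 edge y -0.142
```

```bash
python3 -m creep '[[[0,0,-0.1,0,0,0,0],[0,0,-0.2,0,0,0,0]]]'; python3 -m creep '[[[0,0,-0.1,0,0,0,0],[0,0,-0.2,0,0,0,0]]]'; python3 log.py; python3 edge.py
```

```text
t: 28.58
eef_pos: [0.6287, -0.2104, 0.0478]
ee_rot: [-3.136, 0.012, 0.317]
force: [0.9, -2.1, -0.1]
width: 0.0005
gripper_force: 0.7
t: 28.82
eef_pos: [0.6282, -0.2091, 0.0479]
ee_rot: [-3.137, 0.012, 0.317]
force: [1.9, -8.0, -1.4]
width: 0.0002
gripper_force: 3.7
q [-0.0279  0.4967 -0.2117 -0.0009 -0.8752  1.9163] jig [ 0.0016 -0.168   0.0479] tooljig [0.2859 0.6751 0.0254] F [ 1.9258 -7.9935 -1.3786] w 0.0002 gf 3.6767115277712037 t 28.825
-0.07 edge y -0.152
-0.045 edge y -0.152
0.045 edge y -0.144
0.07 edge y -0.138
```

```bash
python3 -m creep '[[[0,0,1,0,0,0,0],[0,0,2.5,0,0,0,0],[2,0,2.5,-4,0,0,0],[4,0,2.5,-9,0,0,0],[6,0,2.5,-13,0,0,0],[8.7,0,2.5,-13,0,0,0]]]'; python3 log.py; python3 - <<'E'
from h import *
print(rel([-.085,-.24,.13],tool(0,.30)).round(2),rel([-.085,-.24,.024],tool(0,.30)).round(2))
t=grab_frame('scene');cv2.imwrite('pics/s8.png',t);q=P('scene')
# brown grip pixels near expected block place
w=q@np.r_[jw([-.088,-.24,.038]),1];u,v=w[:2]/w[2];print(u,v)
a=t[int(v)-20:int(v)+21,int(u)-25:int(u)+26].astype(int)
for th in(.30,.38,.45):
    m=((a[:,:,0]/np.maximum(a[:,:,2],1))<th).astype(np.uint8)
    n,l,st,c=cv2.connectedComponentsWithStats(m)
    for k in range(1,n):
        if st[k,4]>40: cc=c[k]+[int(u)-25,int(v)-20];print(th,st[k],cc,wj(np.r_[ray('scene',*cc,.036),.036]))
E
```

```text
t: 29.62
eef_pos: [0.6399, -0.2338, 0.1821]
ee_rot: [-3.139, 0.005, 0.317]
force: [0.6, -0.2, 0.6]
width: 0.0347
gripper_force: 0.0
q [-0.0651  0.4001 -0.0285 -0.0003 -1.148   1.9527] jig [ 0.005  -0.1951  0.1821] tooljig [0.1392 0.3004 0.005 ] F [ 0.639  -0.1672  0.5895] w 0.0347 gf 0.0 t 29.625
[-8.98  4.5   5.25 -0.    0.01  0.02] [-8.92  4.53 15.85 -0.    0.01  0.02]
232.89749926323873 126.72225480688644
0.38 [ 14  11  25  19 177] [233.1921 126.0791] [-0.0917 -0.2425  0.036 ]
0.45 [ 10  11  30  24 256] [232.3438 127.6289] [-0.0857 -0.2403  0.036 ]
0.45 [17 19 28 22 82] [238.7561 136.4878] [-0.0721 -0.2037  0.036 ]
```

```bash
python3 -m creep '[[[8.7,-3,1.5,0,0,0,0.02],[8.7,-6,3,2,0,0,0.02],[8.7,-9.2,4.5,5,0,0,0.02],[8.7,-9.3,4.5,5,0,0,0.02],[8.7,-9.3,4.5,5,0,0,0.02],[8.7,-9.3,4.5,9,0,0,0.02],[8.7,-9.3,4.5,13,0,0,0.02],[8.7,-9.3,4.5,15.9,0,0,0.02],[8.7,-9.3,4.5,15.9,0,0,0.02]]]' 15; python3 log.py
```

```text
t: 30.8
eef_pos: [0.5606, -0.3031, 0.0176]
ee_rot: [-3.134, 0.015, 0.298]
force: [0.8, 0.1, 0.1]
width: 0.0871
gripper_force: 0.0
q [-0.1898  0.5015 -0.2931  0.0005 -0.7931  2.0578] jig [-0.0919 -0.2363  0.0176] tooljig [ 0.4418  0.8582 -1.0935] F [0.8411 0.1018 0.0717] w 0.0871 gf 0.0 t 30.8
```

```bash
python3 -m creep '[[[5,0,0,0.1,0,0,0],[3,0,0,0.1,0,0,0],[2,0,0,0.1,0,0,0],[2,0,0,0.1,0,0,0],[2,0,0,0.1,0,0,0],[2,0,0,0.1,0,0,0],[2,0,0,0.1,0,0,0],[2,0,0,0.1,0,0,0],[2,0,0,0.1,0,0,0],[2,0,0,0.1,0,0,0]]]'; python3 log.py; python3 edge.py
```

```text
t: 32.05
eef_pos: [0.5614, -0.3041, 0.0187]
ee_rot: [-3.136, 0.012, 0.297]
force: [-0.0, -1.5, 2.6]
width: 0.0339
gripper_force: 15.0
q [-0.1909  0.4996 -0.2934  0.0011 -0.7904  2.0578] jig [-0.0915 -0.2375  0.0187] tooljig [ 0.3067  0.6576 -1.1303] F [-0.0023 -1.529   2.6067] w 0.0339 gf 15.004868656396866 t 32.05
-0.07 edge y -0.17
-0.045 edge y -0.138
0.045 edge y -0.142
0.07 edge y -0.142
```

```bash
python3 -m creep '[[[2,0,0,-2,0,0,0],[2,0,0,-6,0,0,0],[2,0,0,-11,0,0,0],[2,0,0,-15,0,0,0],[2,0,0,-18,0,0,0],[2,0,0,-18,0,0,0]]]'; python3 log.py; python3 - <<'E'
from h import *
for z in(.19,.11,.090): print(rel([-.002,-.088,z],tool(2)).round(3))
E
```

```text
t: 32.85
eef_pos: [0.5645, -0.3043, 0.2008]
ee_rot: [-3.138, 0.008, 0.297]
force: [0.4, 0.4, -2.5]
width: 0.0337
gripper_force: 15.0
q [-0.1904  0.3256 -0.0968  0.0004 -1.1575  2.058 ] jig [-0.0886 -0.2386  0.2008] tooljig [ 0.2291  0.4675 -1.1269] F [ 0.4148  0.4332 -2.5422] w 0.0337 gf 14.99185860157013 t 32.85
[  8.369 -15.222   1.07    0.031   0.008  -0.02 ]
[  8.434 -15.19    9.069   0.031   0.008  -0.02 ]
[  8.451 -15.182  11.069   0.031   0.008  -0.02 ]
```

```bash
python3 -m creep '[[[2,2,-3.5,0,0,0,0],[2,4,-7,0,0.01,0,-0.01],[2,6,-11,0,0.02,0,-0.02],[2,7.5,-14,0,0.03,0.008,-0.02],[2,8.4,-15.2,0.5,0.03,0.008,-0.02],[2,8.4,-15.2,1,0.03,0.008,-0.02],[2,8.4,-15.2,3.5,0.03,0.008,-0.02],[2,8.4,-15.2,6,0.03,0.008,-0.02],[2,8.4,-15.2,8.5,0.03,0.008,-0.02],[2,8.4,-15.2,10,0.03,0.008,-0.02],[2,8.4,-15.2,10.8,0.03,0.008,-0.02],[2,8.4,-15.2,10.8,0.03,0.008,-0.02]]]'; python3 log.py
```

```text
t: 34.35
eef_pos: [0.5979, -0.1345, 0.09]
ee_rot: [-3.106, 0.004, 0.316]
force: [0.1, 0.6, -1.0]
width: 0.0338
gripper_force: 15.0
q [ 0.0749  0.3876 -0.2649 -0.0421 -0.9312  1.8376] jig [-0.004  -0.0876  0.09  ] tooljig [ 2.0528  0.2327 -0.0186] F [ 0.1178  0.5549 -0.9904] w 0.0338 gf 14.99193862080574 t 34.35
```

```bash
python3 -m creep '[[[2,0,0,0.1,0,0,0],[2,0,0,0.25,0,0,0],[2,0,0,0.25,0,0,0]]]'; python3 log.py
```

```text
t: 34.72
eef_pos: [0.5981, -0.134, 0.0882]
ee_rot: [-3.106, 0.003, 0.317]
force: [-0.1, -0.2, -1.7]
width: 0.034
gripper_force: 15.0
q [ 0.0756  0.3892 -0.2674 -0.0425 -0.9259  1.8377] jig [-0.0036 -0.0872  0.0882] tooljig [2.0417 0.1604 0.005 ] F [-0.054  -0.1742 -1.7099] w 0.034 gf 14.991830885410309 t 34.725
```

```bash
python3 -m creep '[[[2,0,0,0.1,0,0,0],[2,0,0,0.2,0,0,0],[2,0,0,0.2,0,0,0]]]'; python3 log.py
```

```text
t: 35.1
eef_pos: [0.5984, -0.1341, 0.0873]
ee_rot: [-3.107, 0.002, 0.317]
force: [-2.8, 1.1, 9.3]
width: 0.0339
gripper_force: 15.0
q [ 0.0758  0.3901 -0.2685 -0.0419 -0.9231  1.8377] jig [-0.0033 -0.0874  0.0873] tooljig [2.0008 0.123  0.0363] F [-2.8232  1.1027  9.2702] w 0.0339 gf 15.021840780973434 t 35.1
```

```bash
python3 -m creep '[[[3.8,0,0,-0.1,0,0,0],[4.5,0,0,-0.15,0,0,0],[5.5,0,0,-0.2,0,0,0],[6.5,0,0,-0.2,0,0,0],[6.5,0,0,-0.2,0,0,0],[6.5,0,0,-2,0,0,0],[6.5,0,0,-6,0,0,0],[6.5,0,0,-11,0,0,0],[6.5,0,3,-14,0,0,0],[6.5,0,8,-15,0,0,0],[6.5,0,13,-15,0,0,0],[6.5,0,18,-15,0,0,0],[6.5,0,18,-15,0,0,0]]]'; python3 log.py; python3 edge.py; python3 - <<'E'
from h import *
for n in('top','scene'):
    t=grab_frame(n);cv2.imwrite(f'pics/{n}9.png',t)
    q=P(n);w=q@np.r_[jw([0,-.085,.106]),1];u,v=(w[:2]/w[2]).astype(int);print(n,u,v)
    a=t[v-25:v+26,u-25:u+26].astype(int);r=a[:,:,0]/np.maximum(a[:,:,2],1)
    for th in(.38,.42,.46):
        N,l,st,c=cv2.connectedComponentsWithStats((r<th).astype(np.uint8))
        for k in range(1,N):
            if st[k,4]>60: cc=c[k]+[u-25,v-25];print(th,st[k],wj(np.r_[ray(n,*cc,.106),.106]))
E
```

```text
t: 36.72
eef_pos: [0.6559, -0.3133, 0.2291]
ee_rot: [-3.106, 0.004, 0.313]
force: [0.9, 1.0, 0.4]
width: 0.0649
gripper_force: 0.0
q [-0.1943  0.4604  0.1866 -0.03   -1.3182  2.086 ] jig [-0.0045 -0.2756  0.2291] tooljig [ 2.0439  0.246  -0.2029] F [0.9046 1.0073 0.3708] w 0.0649 gf 0.0 t 36.725
-0.07 edge y -0.16
-0.045 edge y -0.152
0.045 edge y -0.164
0.07 edge y -0.162
top 338 206
0.42 [ 16   9  13  22 116] [ 0.0199 -0.0795  0.106 ]
0.46 [ 15   9  14  25 157] [ 0.0194 -0.0789  0.106 ]
scene 252 156
0.38 [ 22  13  19  19 168] [-0.0169 -0.0856  0.106 ]
0.42 [ 12  13  29  25 292] [-0.0045 -0.0855  0.106 ]
0.42 [ 29  30  22  21 179] [ 0.0162 -0.0215  0.106 ]
0.46 [ 10  12  38  37 570] [ 0.0051 -0.0742  0.106 ]
0.46 [ 28  29  23  22 263] [ 0.0161 -0.018   0.106 ]
```

```bash
python3 -m creep '[[[6.5,-3,5,-1,0,0,0],[6.5,-6,10,-2,0,0,0],[6.5,-9,15,-3,0,0,0],[6.5,-12,20,-4,0,0,0],[6.5,-12,20,-4,0,0,0]]]'; python3 - <<'E'
from h import *
t=grab_frame('top');cv2.imwrite('pics/top10.png',t);p=P('top')
def prof(pts):
    g=[]
    for X in pts:
        w=p@np.r_[jw(X),1];u,v=w[:2]/w[2];g.append(int(cv2.getRectSubPix(t[:,:,0],(1,1),(float(u),float(v)))[0,0]))
    return g
for x in(-.075,-.06,-.03,0,.03,.06,.075): print('y',x,prof([[x,y,.068] for y in np.arange(-.140,-.171,-.002)]))
for y in(-.05,-.09,-.13): print('x',y,prof([[x,y,.068] for x in np.arange(.075,.1,.002)]),prof([[x,y,.068] for x in np.arange(-.075,-.1,-.002)]))
for y in(-.087,): print('blk x',prof([[x,y,.106] for x in np.arange(-.06,.061,.004)]))
print('blk y',prof([[0,y,.106] for y in np.arange(-.05,-.13,-.004)]))
E
```

```text
t: 37.5
eef_pos: [0.6031, -0.5416, 0.2633]
ee_rot: [-3.107, 0.003, 0.313]
force: [0.6, -0.3, -0.3]
width: 0.0651
gripper_force: 0.0
y -0.075 [40, 40, 41, 43, 45, 55, 67, 76, 83, 84, 82, 81, 83, 86, 86, 84]
y -0.06 [40, 38, 39, 41, 45, 54, 66, 76, 81, 83, 84, 83, 83, 83, 81, 83]
y -0.03 [57, 53, 49, 45, 46, 52, 64, 73, 79, 84, 83, 83, 83, 84, 83, 83]
y 0 [65, 66, 65, 64, 65, 70, 75, 79, 81, 83, 82, 83, 82, 83, 82, 83]
y 0.03 [66, 67, 67, 67, 74, 83, 90, 92, 88, 83, 84, 83, 83, 84, 83, 83]
y 0.06 [65, 65, 66, 70, 75, 88, 102, 114, 118, 119, 119, 121, 120, 120, 120, 120]
y 0.075 [64, 67, 66, 68, 75, 87, 101, 111, 118, 118, 119, 121, 121, 120, 121, 120]
x -0.05 [71, 72, 72, 72, 70, 69, 68, 71, 79, 92, 108, 116, 119] [70, 71, 71, 71, 70, 68, 68, 73, 73, 73, 78, 81, 82]
x -0.09 [67, 68, 70, 70, 69, 65, 64, 67, 75, 87, 101, 113, 117] [49, 46, 43, 41, 44, 43, 45, 48, 56, 65, 74, 81, 81]
x -0.13 [66, 67, 68, 72, 80, 92, 105, 114, 119, 121, 120, 120, 119] [41, 41, 41, 47, 57, 68, 78, 85, 86, 84, 83, 84, 85]
blk x [50, 57, 52, 48, 39, 37, 38, 41, 37, 41, 39, 38, 39, 36, 35, 37, 37, 37, 38, 35, 37, 36, 36, 38, 38, 42, 56, 62, 66, 65, 67]
blk y [58, 53, 56, 48, 36, 26, 31, 33, 35, 37, 38, 37, 31, 42, 49, 56, 63, 66, 66, 62]
```

```bash
python3 -c "
from station import job_done
print(job_done())"
```

```text
the job is handed in; nothing more can be done
None
```

I turned the door over and handed the job in at about 38 s: it lies back up, snug and square to the fence and centred, with the sanding block released on its middle; my last top-view check agreed, but no verdict came back.

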